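Move a snap-fit cover from a failed module to its replacement

ROBOT

A 7-joint arm with a two-finger parallel gripper is mounted at the origin on a cart in front of the work surface, level with it; the furniture and walls round the work are solid. World frame = base frame: x ahead of the robot, y to its left, z up, the work surface at z = 0. Lengths are in m, angles in rad, forces in N, time in s.
With the tool pointing down it reaches from about 0.35 to 0.775 m from the base axis. Payload 3.1 kg.
Tool frame: the origin (TCP) lies on the front face of the gripper's body, between the roots of the fingers; the fingertips stand 73 mm ahead of it and the grasp point (between the pads) lies 54 mm ahead of it; z points along the fingers, y is the line along which they close (so a half turn about z gives the same grasp; the last joint's range is limited). The gripper opens to 85 mm and grips with 20 to 120 N. Pads are 22 mm wide; open, the fingers measure 114 mm over their backs; the gripper's body (76 mm by 85 mm) begins 54 mm behind the grasp point. The pads swing forward as they close: fully open they stand 13 mm farther back than shut.
Start: joints at [-1.19, 0.311, 0.014, 1.512, -0.004, 1.319, -0.027], TCP at [0.226, 0.502, 0.304] pointing down, gripper open.
Joint ranges: [-2.7, 2.7], [-0.3, 1.91], [-1.27, 1.3], [0.12, 2.57], [-1.44, 4.58], [0.2, 2.03], [-3.05, 3.05]. Speed limits (rad/s): [2.79, 2.79, 3.14, 3.14, 3.14, 3.14, 3.14].

INTERFACE

Orientations are given as a 3x3 rotation matrix whose columns are the frame's x, y, z axes.
In Python, from station import bot gives the robot as it stands.
- The arm moves only by the tool carry_out, never from a script. Its argument "commands" is a list that holds one entry, the list of rows, each a list of 4 numbers: the shift along the tool's x, y, z in mm, then the turn about the tool's z in rad. In form: [[[tx, ty, tz, spin], ...]]. A call has 1 to 5 rows; each row is the pose to reach, as a shift and turn from the pose commanded when the call began, along the tool's axes at that moment; what a row does not reach only later rows make up. A row lasts 1/10 s, in which the tool goes at most 50 mm and 8.59 degrees, less where a joint would pass 70% of its speed; a pose out of reach is approached as far as the arm can. A call with a gripper value outside its range is refused whole. "hand" is the opening in per cent of the stroke, from 0 (shut) to 100 (fully open), set as the call begins (left out, the last holds). The fingers move at their own pace and stop on an object; "squeeze" is the grip in N (left out, the last holds). Time passes only in rows, so rows that repeat a pose let the fingers close. It gives the time, the measured TCP pose, the force, the opening and the grip force at its end, in the units of the state.
- bot.observe(): the state, without advancing time (a new reading comes with each control period).
- bot.grab_frame(name): name is "scene" or "top" or "wrist"; returns (picture, depth): 384x512x3 uint8, red, green, blue; 384x512 float32, m along the optical axis (not along the pixel's ray), 0 where there is no reading.
- bot.camera_params(name): a dict with "fx", "fy", "cx", "cy" (pixels), "R" (3x3) and "t" (3): a world point X has camera coordinates R X + t. Camera axes: x right, y down, z forward; pixel columns grow to the right and rows downward; lengths in m; the calibration is good to about 2 mm. A picture is of the moment at which its call begins: read the wrist's pose just before it. camera_params takes no time and is no camera call; for the wrist camera it gives the pose at the moment of the call.
- bot.job_done(): hands the job in; it is judged then, once.
The state is a dict: "clock": time; "q": joint angles; "dq": joint speeds; "effort": joint torques, N m; "eef_pos": TCP position; "ee_rot": TCP orientation; "ft_force": force on the tool from outside, world axes, zero at the start; "ft_torque": the same for the moment, N m; "grip_width": finger opening in m; "gripper_force": force on a finger pad.
Only numpy, scipy, OpenCV 4.12 (cv2) and the standard library are available. Lean on these libraries where they do the work, as an engineer would, in place of code of your own. Each camera call takes 0.05 s, during which the arm holds its last target. There are 200 camera calls.

TASK

The control module that wears the white cover has failed, and its replacement stands open beside it. Pinch the cover's two orange side tabs together to free its hooks, lift the cover off, and fit it on the open module: press it down gently against the rubber seal and let the tabs spring out so that both hooks latch. Do not pull on hooks that are still caught, do not crush the tabs or ram the cover, and leave the screwdriver, the bottle and the small carton where they are.

Things in the scene. Friction and masses are not known exactly. Their poses are not given: they have to be found in the camera images.
- old_base: Failed unit: aluminium carrier plate 76 (x) x 128 (y) x 6 mm with a rail along y, on it, clamped between two black brackets, a grey open-topped module 72 x 52 mm with green terminal strips at both x ends. All fixed. Origin: centre of the plate's underside, z up; the module is centred on it. Rim at z = 53.5 mm; mouth inside the rim 66 x 44 mm. It wears the cover at the start.
- new_base: Replacement, same make, open; its carrier is fixed, and this is the carrier's pose. The module is not clamped: it sits up to 6.5 mm either way along the rail (y) and slides under 6 N. Rubber seal stands 3 mm over the rim: pushes 4 N at touch, 8 N at the latched height, 10 N 1.2 mm lower at the stop. Latched: cover origin at x = 0, z = 54.7 mm, x along x; hooks spring out only at or below that.
- cover: White cover, 72 (x) x 52 (y) x 30 mm, 0.1 kg. Origin: centre of its underside. Four round-ended pins, 6 mm thick, at x +-29, y +-18 reach 17 mm down; 1 mm play in the mouth. Orange tabs midway on both y sides: pads 22 mm wide, z 6 to 29 mm, 63 mm over both; below each a finger rest 3 mm prouder, top at z 6.5 mm. Breaks at 20 N pull on caught hooks, 35 N push, or 38 N on a tab.
- left_tab (a joint): Inward travel of the tab on the cover's +y side, m: 0 sprung out, 0.0045 stop. Spring 3 N at 0, 8 N at the stop, plus friction of the hook, which the seal loads with 4 N. Its hook, 9 to 15 mm below the cover's underside, catches 2.5 mm deep under a window edge in the wall, 8 mm below the rim: free when the tab is in by 3.5 mm; both must be in together.
- right_tab (a joint): The same for the tab on the cover's -y side.
- screwdriver: Yellow-handled screwdriver, 165 mm long, 21 mm high, loose, lying between the modules. Origin: middle of its underside.
- flux_bottle: Small amber bottle with a thin white nozzle, 30 mm across, 88 mm tall, loose, standing beyond the modules. Origin: centre of its foot.
- fuse_carton: Small orange carton, 30 x 48 x 22 mm, loose, beyond the modules. Origin: centre of its underside.
Not all that is in view belongs to the job. Of the things that look like the cover, the larger one is meant.

How it is judged:
On the way:
1. the cover is free of the old base and lifted clear of it (its underside more than 25 mm above the latched height), upright (z of cover in the frame of old_base above 0.0797 m and angle between cover's own z axis and vertical below 0.35 rad), for 0.1 s.
At the end, for the whole second after the job is handed in: The cover is latched on the new module: level (within 0.03 rad) and in line with it, its underside no more than 1 mm above the latched height and within 2 mm of the middle across the rail and within the module's play along it, both tabs sprung out to within 1.5 mm, released and at rest (x of cover in the frame of new_base between -0.002 and 0.002 m and y of cover in the frame of new_base between -0.009 and 0.009 m and z of cover in the frame of new_base between 0.0515 and 0.0557 m and angle between the z axis of cover and the z axis of new_base, either way round below 0.03 rad and angle between the x axis of cover and the x axis of new_base, either way round below 0.06 rad and value of joint each of left_tab, right_tab below 0.0015 m and linear speed of cover below 0.01 m/s); the robot touches nothing.
It fails at once if the cover is forced against a base with more than 40 N (hooks torn by pulling before they are free, or the cover rammed on) (contact force between cover and old_base above 40 N or contact force between cover and new_base above 40 N).
It fails at once if the two tabs are crushed: the fingers press on the cover with more than 80 N in all (contact force between the fingers and cover above 80 N).
It fails at once if the screwdriver, the bottle or the carton is pushed more than 15 mm, or the bottle tipped over (distance of any of screwdriver, flux_bottle, fuse_carton from where it was at the start of the episode above 0.015 m or angle between flux_bottle's own z axis and vertical above 0.3 rad).
It also fails if it takes over 72 s, if anything falls off the work surface, if the arm or the gripper's body presses on something with over 40 N, if the wrist force passes 120 N, or if a joint passes its speed limit or range.

## Working session

There is one attempt and no reset: what is moved stays moved. The work goes in short steps, Python scripts to look and compute and a tool call to move; the robot and the scene stay as the last step left them, time stands still between calls to the robot, and variables do not carry over. Pictures are saved under pics/ and viewed, at most 10 in all, crops included, and the job is handed in when it is done.

Besides the shell and the picture viewer there is one more tool, called after ">>>" as name(argument=value, ...), one argument or row to a line, values as JSON. carry_out: Moves the arm, as the interface text tells. Its arguments: {"type":"object","properties":{"commands":{"type":"array","items":{"type":"array","items":{"type":"array","items":{"type":"number"}}}},"hand":{"type":"number"},"squeeze":{"type":"number"}},"required":["commands"]}

```bash
mkdir -p pics
cat > h.py <<'E'
import numpy as np, cv2
from station import bot
def pts(d,c):
    v,u=np.mgrid[:384,:512]
    P=np.stack([(u-c['cx'])/c['fx']*d,(v-c['cy'])/c['fy']*d,d],-1)
    return (P-np.array(c['t']))@np.array(c['R'])
def shot(n):
    c=bot.camera_params(n); im,d=bot.grab_frame(n)
    np.savez(f'{n}.npz',im=im,P=pts(d,c),d=d); return im,d,pts(d,c),c
E
python3 - <<'E'
from h import *
a=shot('top');b=shot('scene')
for n,s in(('top',a),('scene',b)): cv2.imwrite(f'pics/{n}0.png',s[0][...,::-1])
for s in (a,b): print(s[3])
s=bot.observe();print(s['clock'],s['eef_pos'],s['ee_rot'],s['grip_width'])
E
```

```text
{'fx': 496.58902618128246, 'fy': 496.58902618128246, 'cx': 251.4847181305345, 'cy': 191.39383372301845, 'R': array([[-0.01000955, -0.9996399 ,  0.02489718],
       [-0.98669978,  0.00583402, -0.16244846],
       [ 0.16224472, -0.02619208, -0.98640287]]), 't': array([-0.01235945,  0.57377838,  0.93729689])}
{'fx': 365.41971367606544, 'fy': 365.41971367606544, 'cx': 251.3209314955888, 'cy': 189.2755957396009, 'R': array([[ 0.61536879, -0.78786079,  0.0244261 ],
       [-0.45443421, -0.37992079, -0.80569829],
       [ 0.64405808,  0.48470152, -0.59182229]]), 't': array([-0.34137394,  0.30838851,  0.53800515])}
0.1 [0.22545853 0.50110752 0.30291238] [[-9.11968659e-01  4.10259084e-01 -8.06036687e-04]
 [ 4.10259864e-01  9.11966418e-01 -2.02382763e-03]
 [-9.52152769e-05 -2.17635187e-03 -9.99997627e-01]] 0.08514230901104432
```

View pics/top0.png

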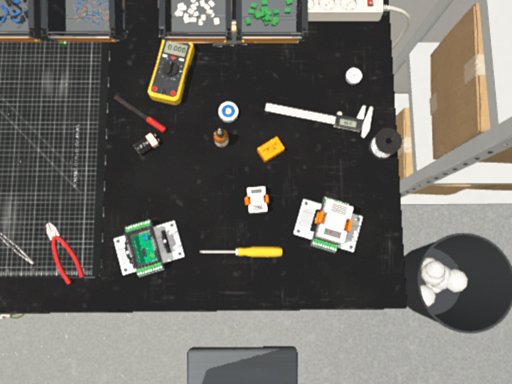

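View pics/scene0.png

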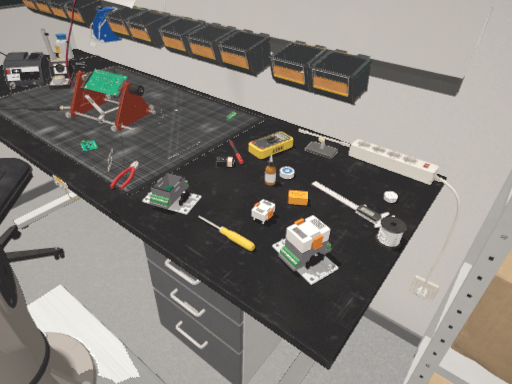

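Candidates: the white cover on the failed unit at top (335,222), and a small look-alike at (257,199). The orange carton is at (270,149). By size, and because it sits on a carrier plate, I choose the one at (335,222). The open module is at (148,248).

```bash
cat > m.py <<'E'
from h import *
def rect(mask,P,z=None):
    p=P[mask][:,:2].astype(np.float32)*1000
    (c,s,a)=cv2.minAreaRect(p); return np.round(c,1),np.round(s,1),round(a,1),len(p),np.round(np.median(P[mask],0)*1000,1)
f=np.load('top.npz');im=f['im'];P=f['P']
hsv=cv2.cvtColor(im,cv2.COLOR_RGB2HSV);Z=P[...,2]
v,u=np.mgrid[:384,:512]
old=(u>285)&(u<372)&(v>185)&(v<262);new=(u>105)&(u<195)&(v>210)&(v<285)
def big(m):
    n,l,s,c=cv2.connectedComponentsWithStats(m.astype(np.uint8));k=1+np.argmax(s[1:,4]);return l==k
print('covertop',rect(big(old&(Z>.078)),P))
org=(hsv[...,0]<16)&(hsv[...,1]>140)&(hsv[...,2]>120)
n,l,s,c=cv2.connectedComponentsWithStats((old&org).astype(np.uint8))
for k in range(1,n):
    if s[k,4]>15: print('tab',c[k],s[k,4],rect(l==k,P))
print('plate old',rect(big(old&(Z>.003)),P));print('plate new',rect(big(new&(Z>.003)),P))
print('new mod',rect(big(new&(Z>.042)),P), rect(big(new&(Z>.05)),P))
for n,m in(('old',old),('new',new)):
    pm=m&(hsv[...,1]<40)&(hsv[...,2]>150)&(Z<.012)&(Z>.002);print(n,'plate white',rect(pm,P))
print(np.histogram(Z[new]*1000,bins=range(-10,80,5)))
big2=np.vstack([cv2.resize(im[180:270,100:200],(600,270*2),interpolation=2)[:540:1,::1]])
cr=np.hstack([cv2.resize(im[185:265,105:195],(396,352),interpolation=2),cv2.resize(im[185:265,285:375],(396,352),interpolation=2)])
cv2.imwrite('pics/crop.png',cr[...,::-1])
for nm,b in(('screw',(198,284,244,260)),('bottle',(212,232,124,148)),('decoy',(243,272,184,214))):
    m=(u>b[0])&(u<b[1])&(v>b[2])&(v<b[3])&(Z>.008);print(nm,rect(m,P),Z[m].max())
E
python3 m.py
```

```text
covertop (array([ 460. , -111.7]), array([ 79.7, 245.5]), 38.9, 985, array([ 511.3, -172.5,   84.6]))
tab [317.875 213.375] 16 (array([ 528.6, -146.8]), array([ 4.3, 22.7]), 52.1, 16, array([ 527.8, -145.9,   59. ]))
tab [319.95555556 219.13333333] 45 (array([ 515.7, -149.1]), array([15.5, 19.8]), 36.1, 45, array([ 514.2, -147. ,   63.4]))
tab [347.02564103 226.05128205] 39 (array([ 501.4, -198.6]), array([ 6.8, 21.5]), 89.9, 39, array([ 500.7, -198.9,   74.9]))
plate old (array([ 499. , -113.3]), array([123.6, 270.7]), 10.3, 2668, array([ 506.4, -164. ,   36.1]))
plate new (array([467. , 135.4]), array([110.8, 251.1]), 1.1, 2789, array([467.1, 190.2,  19.2]))
new mod (array([466. , 196.5]), array([72.5, 52.9]), 15.5, 317, array([467.2, 199.2,  53.1])) (array([466.1, 196.3]), array([72.3, 52.5]), 16.5, 243, array([465.8, 197.4,  54.2]))
old plate white (array([ 517. , -176.6]), array([129.1,  91.1]), 72.6, 874, array([ 509.1, -139.3,    6.3]))
new plate white (array([464.8, 190.9]), array([ 84.2, 129.6]), 16.3, 952, array([469.7, 163.2,   6. ]))
(array([  16, 2033, 1975,  683,  146,  434,  334,  129,  258,  213,   48,
         50,  149,   92,    2,    0,    0]), array([-10,  -5,   0,   5,  10,  15,  20,  25,  30,  35,  40,  45,  50,
        55,  60,  65,  70,  75]))
screw (array([439.5,   4. ]), array([ 50.3, 163.3]), 4.0, 480, array([457. , -27.4,  15.2])) 1.0180694765593588
bottle (array([556.9,  34.1]), array([289.1,  27.3]), 4.6, 214, array([683.2,  44.1,  49.4])) 1.0180694765593588
decoy (array([498.9, -22.4]), array([ 47.5, 174.8]), 85.0, 494, array([559. , -28. ,  31.7])) 1.0180694765593588
```

View pics/crop.png

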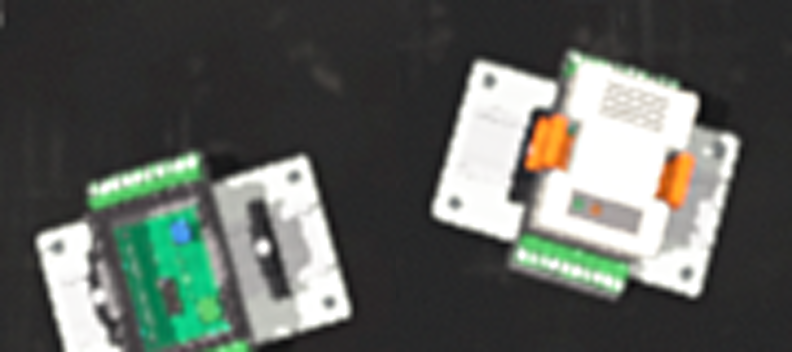

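The crop shows the larger white cover with orange tabs at crop (548,140) and (675,180), seated on the failed unit. The open green-board module is at crop (175,260). I'm moving over the cover.

>>> carry_out(
  commands=[
    [[-36,-34,0,0],[-72,-67,0,-0.03],[-108,-100,0,-0.06],[-144,-133,0,-0.09],[-180,-166,0,-0.12]],
  ],
  hand=100,
  squeeze=22,
)

```text
clock: 0.6
eef_pos: [0.3219, 0.2742, 0.3035]
ee_rot: [[-0.955, 0.297, -0.0], [0.297, 0.955, -0.0], [0.0, -0.0, -1.0]]
ft_force: [0.6, -0.2, -0.4]
grip_width: 0.0853
gripper_force: 0.0
```

Run:
```python
from h import *
s=bot.observe();R=np.array(s['ee_rot']);p=np.array(s['eef_pos']);print(s['clock'],p,R[:2,1],s['q'])
print(R.T@(np.array([.511,-.1725,.26])-p)*1000)
f=np.load('top.npz');P=f['P'];Z=P[...,2];v,u=np.mgrid[:384,:512]
m=((u>285)&(u<372)&(v>185)&(v<262)&(Z>.078)&(Z<.1));print(cv2.minAreaRect(P[m][:,:2].astype(np.float32)*1000),m.sum())
```

```text
0.6 [0.32194817 0.27424058 0.30354426] [0.29666456 0.95498167] [-0.89328456  0.04759146  0.15399747  1.83146121 -0.00767473  1.26356462
  0.53246382]
[-313.08384096 -370.52743709   43.60924365]
((509.8160095214844, -174.21649169921875), (63.896419525146484, 72.37499237060547), 72.74124908447266) 1024
```

>>> carry_out(
  commands=[
    [[-32,-38,0,0],[-64,-76,0,0],[-96,-114,0,0],[-128,-152,0,0],[-160,-190,0,0]],
  ],
)

```text
clock: 1.1
eef_pos: [0.4178, 0.0454, 0.3038]
ee_rot: [[-0.955, 0.298, 0.0], [0.298, 0.955, 0.001], [0.0, 0.001, -1.0]]
ft_force: [1.4, 0.9, 0.5]
grip_width: 0.0849
gripper_force: 0.0
```

Run:
```python
from h import *
s=bot.observe();R=np.array(s['ee_rot']);p=np.array(s['eef_pos']);print(s['clock'],p,R[:2,1])
print(R.T@(np.array([.5098,-.1742,.26])-p)*1000)
```

```text
1.1 [0.41782906 0.04538561 0.30378901] [0.29774781 0.95464442]
[-153.18610404 -182.26495398   43.67463984]
```

>>> carry_out(
  commands=[
    [[-38,-45,0,0],[-76,-90,10,0],[-114,-135,20,0],[-153,-182,32,0],[-153,-182,44,0]],
  ],
)

```text
clock: 1.6
eef_pos: [0.5107, -0.1753, 0.2605]
ee_rot: [[-0.954, 0.3, 0.003], [0.3, 0.954, -0.002], [-0.003, -0.001, -1.0]]
ft_force: [0.1, 0.5, 0.9]
grip_width: 0.0851
gripper_force: 0.0
```

>>> carry_out(
  commands=[
    [[0,0,0,0],[0,0,0,0]],
  ],
  hand=100,
)

```text
clock: 1.8
eef_pos: [0.5088, -0.1726, 0.2586]
ee_rot: [[-0.954, 0.301, -0.003], [0.301, 0.954, 0.0], [0.003, -0.0, -1.0]]
ft_force: [0.0, 0.5, -0.0]
grip_width: 0.085
gripper_force: 0.0
```

```bash
cat > w.py <<'E'
from h import *
import sys
s=bot.observe();R=np.array(s['ee_rot']);p=np.array(s['eef_pos'])
im,d,P,c=shot('wrist');cv2.imwrite(f'pics/{sys.argv[1]}.png',im[...,::-1])
print(s['clock'],p,R[:2,1],s['grip_width'],s['ft_force'])
T=(P-p)@R*1000  # tool frame mm
np.savez('w_%s.npz'%sys.argv[1],im=im,P=P,T=T,d=d)
cr=np.array(c['R'])@R;print('cam in tool',np.round(R.T@(-np.array(c['R']).T@np.array(c['t'])-p)*1000,1),np.round(cr[2],3))
E
python3 w.py w1
python3 - <<'E'
from h import *
f=np.load('w_w1.npz');P=f['P'];T=f['T'];Z=P[...,2];d=f['d']
m=(Z>.078)&(Z<.092)&(d>0)
n,l,s,c=cv2.connectedComponentsWithStats(m.astype(np.uint8));k=1+np.argmax(s[1:,4]);m=l==k
print(cv2.minAreaRect(T[m][:,:2].astype(np.float32)),m.sum(),np.median(Z[m]))
fg=(T[...,2]<85)&(d>0);print('fingers',fg.sum(),np.percentile(T[fg],[1,50,99],axis=0) if fg.any() else '')
E
```

```text
1.8 [ 0.50881725 -0.17260182  0.25861757] [0.30054735 0.95376678] 0.08495005496216922 [ 0.02650364  0.54652267 -0.03625251]
cam in tool [ 81.9  -0.5 -70. ] [-0.319 -0.     0.948]
((-1.1788063049316406, -1.9950637817382812), (52.108001708984375, 71.62334442138672), 89.84303283691406) 5448 0.08488804105253453
fingers 25579 [[ -9.10492105 -68.7442139  -10.8915962 ]
 [ 10.60485049   1.75113707   6.8669768 ]
 [ 17.31996279  68.71131776  55.3856432 ]]
```

View pics/w1.png

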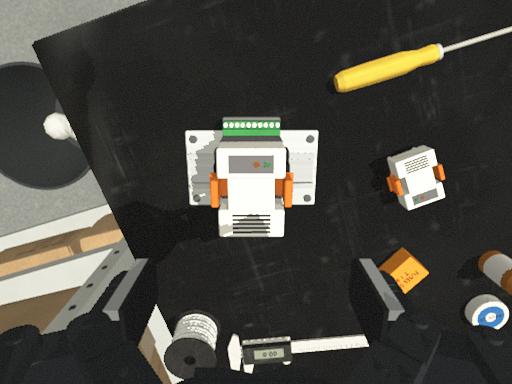

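The wrist view shows the cover centred near (252,192), with tabs at (215,190) and (289,190), and the offset is only 1–2 mm. I'll descend with the fingers open.

>>> carry_out(
  commands=[
    [[-1,-1.5,25,0],[-1,-1.5,50,0],[-1,-1.5,75,0],[-1,-1.5,75,0],[-1,-1.5,75,0]],
  ],
)

```text
clock: 2.35
eef_pos: [0.5105, -0.1721, 0.1858]
ee_rot: [[-0.955, 0.296, 0.001], [0.296, 0.955, 0.001], [-0.0, 0.001, -1.0]]
ft_force: [-0.1, -0.2, 0.6]
grip_width: 0.0854
gripper_force: 0.0
```

```bash
cat > st.py <<'E'
from h import *
s=bot.observe();R=np.array(s['ee_rot']);p=np.array(s['eef_pos']);print(s['clock'],p.round(5),R[:2,1].round(4),s['grip_width'],np.round(s['ft_force'],2))
for n,c in(('cover',[.5093,-.1749,.133]),): print(n,(R.T@(np.array(c)-p)*1000).round(2))
E
python3 st.py
```

```text
2.35 [ 0.51048 -0.1721   0.18576] [0.2955 0.9553] 0.08539221086632823 [-0.12 -0.15  0.6 ]
cover [ 0.32 -3.08 52.75]
```

```bash
cat > cov.py <<'E'
from h import *
# cover centre in tool frame, using constant camera-in-tool (camera axes fixed to the tool)
Rc=None
for i in range(3):
    s=bot.observe();R=np.array(s['ee_rot']);p=np.array(s['eef_pos'])
    im,d,P,c=shot('wrist');T=(P-p)@R*1000;Z=P[...,2]
    print(p.round(4),R[:2,1].round(4),'cam',np.round(R.T@(-np.array(c['R']).T@np.array(c['t'])-p)*1000,1),(np.array(c['R'])@R)[2].round(4))
    m=(Z>.077)&(Z<.093)&(d>0)
    n,l,st,_=cv2.connectedComponentsWithStats(m.astype(np.uint8));m=l==1+np.argmax(st[1:,4])
    r=cv2.minAreaRect(T[m][:,:2].astype(np.float32));print(np.round(r[0],2),np.round(r[1],1),round(r[2],2),'z',np.median(Z[m]).round(4))
    v=im.reshape(-1,3);hsv=cv2.cvtColor(im,cv2.COLOR_RGB2HSV)
    o=(hsv[...,0]<16)&(hsv[...,1]>140)&(hsv[...,2]>100)&(Z>.062)&(Z<.09)&(abs(T[...,1])<45)&(abs(T[...,0])<30)&(d>0)
    y=T[o][:,1];print('tabs y',np.median(y[y>0]),np.median(y[y<0]),y.min(),y.max(),'x',np.percentile(T[o][:,0],[2,98]))
E
python3 cov.py
```

```text
[ 0.5105 -0.1721  0.1858] [0.2955 0.9553] cam [ 81.9  -0.5 -70. ] [-3.191e-01 -3.000e-04  9.477e-01]
[ 0.79 -3.36] [64.1 72.2] 89.99 z 0.0848
tabs y 23.728680147476524 -30.46295242996616 -36.88020381136903 29.30213566637208 x [-9.13310536 24.56220687]
[ 0.5111 -0.1728  0.1865] [0.2961 0.9552] cam [ 81.9  -0.5 -70. ] [-3.191e-01 -3.000e-04  9.477e-01]
[ 1.61 -2.68] [72.2 63.8] 0.14 z 0.0848
tabs y 24.19549422672082 -29.983001176886848 -35.652801646677645 29.949111465436413 x [-7.88888198 25.55072353]
[ 0.5113 -0.1733  0.1869] [0.2966 0.955 ] cam [ 81.9  -0.5 -70. ] [-3.191e-01 -3.000e-04  9.477e-01]
[ 2.13 -2.27] [63.9 72.5] 89.49 z 0.0848
tabs y 24.548247360012233 -29.520073407314456 -35.61092030021449 30.03099358968336 x [-7.69826785 25.81379106]
```

>>> carry_out(
  commands=[
    [[2,-2.3,20,0],[2,-2.3,38,0],[2,-2.3,38,0],[2,-2.3,38,0],[2,-2.3,38,0]],
  ],
)

```text
clock: 3.0
eef_pos: [0.5085, -0.1758, 0.1484]
ee_rot: [[-0.955, 0.298, 0.003], [0.298, 0.955, -0.001], [-0.003, 0.0, -1.0]]
ft_force: [0.5, 0.3, -0.4]
grip_width: 0.0852
gripper_force: 0.0
```

```bash
sed -i 's/.5093,-.1749/.5088,-.1749/' st.py
python3 - <<'E'
from h import *
for i in range(5):
    exec(open('st.py').read()); bot.grab_frame('top')
E
```

```text
3.0 [ 0.50855 -0.17577  0.14844] [0.298  0.9546] 0.08522070384075661 [ 0.52  0.32 -0.39]
cover [ 0.06  0.91 15.44]
3.05 [ 0.50846 -0.17573  0.14834] [0.298  0.9546] 0.08527650415900037 [ 0.01  0.58 -0.84]
cover [-0.04  0.9  15.34]
3.1 [ 0.50833 -0.17567  0.14815] [0.298  0.9546] 0.0853528499266531 [-1.26  0.27  0.9 ]
cover [-0.18  0.87 15.15]
3.15 [ 0.50816 -0.17562  0.14796] [0.2981 0.9545] 0.0852884743925802 [ 0.57 -0.21 -0.56]
cover [-0.37  0.87 14.96]
3.2 [ 0.50802 -0.17553  0.14774] [0.298  0.9546] 0.08556854748132216 [1.04 0.31 0.41]
cover [-0.54  0.83 14.74]
```

>>> carry_out(
  commands=[
    [[-0.5,0.8,8,0],[-0.5,0.8,15,0],[-0.5,0.8,15,0],[-0.5,0.8,15,0]],
  ],
)

```text
clock: 3.65
eef_pos: [0.5078, -0.1746, 0.1313]
ee_rot: [[-0.955, 0.298, -0.001], [0.298, 0.955, 0.0], [0.001, -0.0, -1.0]]
ft_force: [0.1, -0.2, -0.3]
grip_width: 0.0852
gripper_force: 0.0
```

```bash
python3 st.py; python3 w.py w2
python3 - <<'E'
from h import *
f=np.load('w_w2.npz');T=f['T'];d=f['d']
for sg in(1,-1):
    m=(d>0)&(T[...,1]*sg>38)&(T[...,1]*sg<62)&(T[...,2]>40)&(T[...,2]<66)&(abs(T[...,0])<14); print(np.percentile(T[m],[1,50,99],axis=0).round(1),m.sum())
E
```

```text
3.65 [ 0.50784 -0.17464  0.1313 ] [0.2982 0.9545] 0.08517730792973191 [ 0.09 -0.17 -0.35]
cover [-0.99  0.04 -1.71]
3.65 [ 0.50783725 -0.17463844  0.1312955 ] [0.29820067 0.95450319] 0.08517730792973191 [ 0.08960319 -0.17248921 -0.34721084]
cam in tool [ 81.9  -0.5 -70. ] [-0.319 -0.     0.948]
[[-11.1  41.9  40.1]
 [  6.2  42.5  47.5]
 [ 11.1  55.5  58.8]] 1253
[[-10.9 -56.3  40.2]
 [  6.2 -43.3  47.5]
 [ 11.1 -42.7  59. ]] 1267
```

View pics/w2.png

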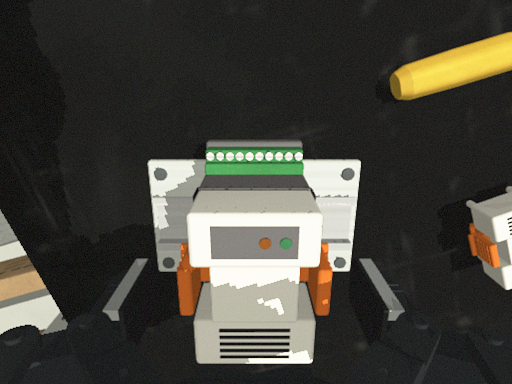

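>>> carry_out(
  commands=[
    [[-0.8,0,-1.5,0],[-0.8,0,-1.5,0],[-0.8,0,-1.5,0],[-0.8,0,-1.5,0],[-0.8,0,-1.5,0]],
  ],
  hand=50,
  squeeze=22,
)

```text
clock: 4.2
eef_pos: [0.5096, -0.175, 0.1351]
ee_rot: [[-0.955, 0.298, 0.002], [0.298, 0.955, 0.001], [-0.002, 0.001, -1.0]]
ft_force: [-2.3, 0.9, 7.7]
grip_width: 0.053
gripper_force: 24.8
```

>>> carry_out(
  commands=[
    [[0,0,0,0],[0,0,0,0],[0,0,0,0]],
  ],
)

```text
clock: 4.5
eef_pos: [0.5096, -0.175, 0.1351]
ee_rot: [[-0.955, 0.298, 0.002], [0.298, 0.955, 0.001], [-0.002, 0.001, -1.0]]
ft_force: [-2.2, 1.5, 9.2]
grip_width: 0.0531
gripper_force: 24.8
```

```bash
python3 st.py
```

```text
4.5 [ 0.50961 -0.17497  0.13511] [0.2979 0.9546] 0.0531087248543843 [-2.23  1.45  9.17]
cover [ 0.8  -0.17  2.11]
```

Both tabs are at their stops: the width is 53 mm with 25 N. I'll lift gently and watch the force.

>>> carry_out(
  commands=[
    [[0,0,-1,0],[0,0,-2,0],[0,0,-3,0],[0,0,-4,0]],
  ],
)

```text
clock: 4.9
eef_pos: [0.5092, -0.175, 0.1377]
ee_rot: [[-0.955, 0.298, 0.001], [0.298, 0.955, -0.0], [-0.001, 0.0, -1.0]]
ft_force: [0.4, -0.1, -0.3]
grip_width: 0.053
gripper_force: 23.2
```

>>> carry_out(
  commands=[
    [[0,0,-2,0],[0,0,-5,0],[0,0,-8,0],[0,0,-11,0],[0,0,-14,0]],
  ],
)

```text
clock: 5.4
eef_pos: [0.5088, -0.175, 0.1516]
ee_rot: [[-0.954, 0.298, -0.0], [0.298, 0.954, 0.0], [0.0, -0.0, -1.0]]
ft_force: [0.2, -0.4, -0.8]
grip_width: 0.0527
gripper_force: 23.5
```

>>> carry_out(
  commands=[
    [[0,0,-10,0],[0,0,-25,0],[0,0,-45,0],[0,0,-70,0],[0,0,-90,0]],
  ],
)

```text
clock: 5.9
eef_pos: [0.5091, -0.1753, 0.2434]
ee_rot: [[-0.954, 0.298, 0.001], [0.298, 0.954, -0.0], [-0.002, 0.0, -1.0]]
ft_force: [0.0, -0.5, -2.3]
grip_width: 0.0528
gripper_force: 23.5
```

```bash
python3 st.py; python3 w.py w3
python3 - <<'E'
from h import *
f=np.load('w_w3.npz');T=f['T'];d=f['d']
m=(d>0)&(T[...,2]>44)&(T[...,2]<56)&(abs(T[...,1])<23)&(abs(T[...,0])<45)
print('top z',np.median(T[m][:,2]),np.percentile(T[m][:,2],[5,95]));
n,l,st,_=cv2.connectedComponentsWithStats(m.astype(np.uint8));m=l==1+np.argmax(st[1:,4])
print(cv2.minAreaRect(T[m][:,:2].astype(np.float32)),np.percentile(T[m][:,:2],[.5,99.5],axis=0))
A=np.c_[T[m][:,:2],np.ones(m.sum())];print(np.linalg.lstsq(A,T[m][:,2],rcond=None)[0])
s=bot.observe();R=np.array(s['ee_rot']);p=np.array(s['eef_pos'])
print(R.T@(np.array([.466,.1963,.25])-p)*1000)
E
```

```text
5.9 [ 0.50912 -0.17528  0.24343] [0.2984 0.9544] 0.05276466836982325 [ 0.04 -0.5  -2.26]
cover [  0.59   0.27 110.43]
5.9 [ 0.50911747 -0.17528176  0.24342713] [0.29844336 0.95442735] 0.05276466836982325 [ 0.04245079 -0.49961504 -2.26441553]
cam in tool [ 81.9  -0.5 -70. ] [-0.319 -0.     0.948]
top z 51.12591080919133 [50.09420883 52.64738856]
((0.6311149597167969, -0.000331878662109375), (72.455810546875, 45.99485397338867), 0.0010679296683520079) [[-34.06010717 -22.7542682 ]
 [ 36.57412593  22.76070885]]
[5.32805312e-04 9.73331654e-04 5.12261115e+01]
[153.90606413 342.11401446  -4.29340262]
```

View pics/w3.png

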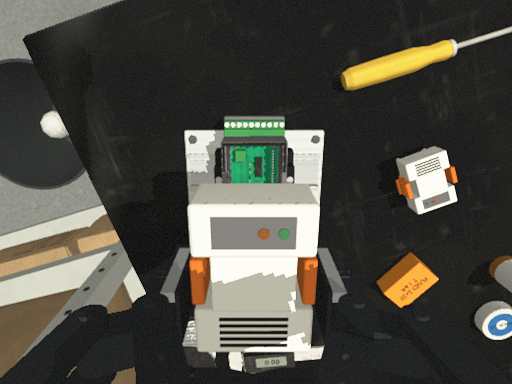

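The cover is held level, centred about 0.6 mm off in tool x, with its underside 81 mm ahead of the TCP. The old module's mouth is bare at (252,160). I'll carry it so the open module comes into view ahead of the cover.

>>> carry_out(
  commands=[
    [[10,45,0,0],[20,92,0,0],[31,139,0,0],[41,186,0,0],[51,232,0,0]],
  ],
)

```text
clock: 6.45
eef_pos: [0.5292, 0.0636, 0.2415]
ee_rot: [[-0.955, 0.298, 0.0], [0.298, 0.955, 0.0], [-0.0, 0.0, -1.0]]
ft_force: [1.9, 0.1, -1.1]
grip_width: 0.0529
gripper_force: 23.6
```

>>> carry_out(
  commands=[
    [[10,40,0,-0.12],[19,80,0,-0.24],[28,120,0,-0.36],[34,153,0,-0.48],[34,153,0,-0.585]],
  ],
)

```text
clock: 6.95
eef_pos: [0.5412, 0.2261, 0.2406]
ee_rot: [[-0.956, -0.293, -0.001], [-0.293, 0.956, 0.005], [-0.0, 0.005, -1.0]]
ft_force: [-0.5, 0.1, -1.0]
grip_width: 0.0528
gripper_force: 23.6
```

>>> carry_out(
  commands=[
    [[0,0,0,0],[0,0,0,0],[0,0,0,0]],
  ],
)

```text
clock: 7.25
eef_pos: [0.5429, 0.2161, 0.2415]
ee_rot: [[-0.962, -0.274, 0.0], [-0.274, 0.962, -0.001], [0.0, -0.001, -1.0]]
ft_force: [0.2, 0.2, -1.1]
grip_width: 0.0532
gripper_force: 23.6
```

```bash
python3 st.py; python3 w.py w4
cat > nm.py <<'E'
from h import *
import sys
f=np.load('w_%s.npz'%sys.argv[1]);P=f['P'];T=f['T'];d=f['d'];Z=P[...,2]
m=(d>0)&(Z>.049)&(Z<.062)&(abs(P[...,0]-.466)<.07)&(abs(P[...,1]-.196)<.07)
n,l,st,_=cv2.connectedComponentsWithStats(m.astype(np.uint8));m=l==1+np.argmax(st[1:,4])
r=cv2.minAreaRect(T[m][:,:2].astype(np.float32));print('module tool',r,m.sum());print('world',cv2.minAreaRect(P[m][:,:2].astype(np.float32)*1000),np.percentile(Z[m],[5,50,95]))
hsv=cv2.cvtColor(f['im'],cv2.COLOR_RGB2HSV)
pl=(hsv[...,1]<40)&(hsv[...,2]>120)&(Z<.012)&(Z>.002)&(abs(P[...,0]-.466)<.1)&(abs(P[...,1]-.19)<.1)&(d>0);print('plate tool',cv2.minAreaRect(T[pl][:,:2].astype(np.float32)),pl.sum())
E
python3 nm.py w4
```

```text
7.25 [0.54285 0.2161  0.24146] [-0.2745  0.9616] 0.05316938341769138 [ 0.17  0.21 -1.13]
cover [ 140.05 -366.54  108.78]
7.25 [0.54285171 0.21609699 0.24145587] [-0.27448796  0.96159018] 0.05316938341769138 [ 0.17044966  0.20729364 -1.12722226]
cam in tool [ 82.3  -0.6 -70. ] [-0.319  0.     0.948]
module tool ((80.2484130859375, 2.3800277709960938), (52.20148849487305, 72.24543762207031), 89.63890075683594) 1856
world ((465.05010986328125, 196.2008514404297), (72.24549865722656, 52.20210647583008), 16.293188095092773) [0.05127286 0.05394138 0.05740048]
plate tool ((53.362937927246094, -3.1697921752929688), (128.19482421875, 130.2489776611328), 89.899658203125) 5001
```

View pics/w4.png

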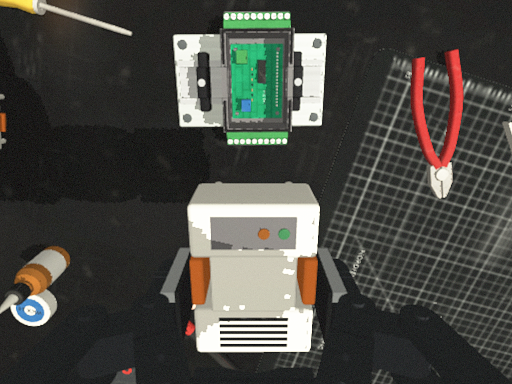

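The open module's mouth is at (260,78) in view, and the held cover is ahead of it. The shift needed is about (+79.6, +2.4) mm in the tool frame, then down.

>>> carry_out(
  commands=[
    [[30,1,0,-0.006],[60,2,5,-0.006],[79.6,2.4,25,-0.006],[79.6,2.4,50,-0.006],[79.6,2.4,70,-0.006]],
  ],
)

```text
clock: 7.8
eef_pos: [0.4647, 0.197, 0.1709]
ee_rot: [[-0.959, -0.282, -0.0], [-0.282, 0.959, 0.001], [-0.0, 0.001, -1.0]]
ft_force: [0.4, -0.3, -2.3]
grip_width: 0.0528
gripper_force: 23.6
```

>>> carry_out(
  commands=[
    [[0,0,5,0],[0,0,5,0],[0,0,5,0],[0,0,5,0],[0,0,5,0]],
  ],
)

```text
clock: 8.3
eef_pos: [0.4662, 0.1982, 0.1674]
ee_rot: [[-0.959, -0.284, 0.002], [-0.284, 0.959, 0.001], [-0.002, 0.0, -1.0]]
ft_force: [0.1, 0.7, -2.1]
grip_width: 0.0526
gripper_force: 23.7
```

```bash
sed -i 's/.5088,-.1749,.133/.4657,.1964,.1359/' st.py
python3 - <<'E'
from h import *
for i in range(4):
    exec(open('st.py').read()); bot.grab_frame('top')
a=shot('top');f=a[2];Z=f[...,2];v,u=np.mgrid[:384,:512]
E
python3 w.py w5
python3 - <<'E'
from h import *
f=np.load('w_w5.npz');T=f['T'];d=f['d'];P=f['P'];Z=P[...,2]
m=(d>0)&(Z>.049)&(Z<.060)&(abs(P[...,0]-.466)<.07)&(abs(P[...,1]-.196)<.07)
print(m.sum(),np.percentile(T[m],[1,50,99],axis=0))
s=bot.observe();print(np.array(s['ee_rot']).round(4))
E
```

```text
8.3 [0.46622 0.19817 0.16738] [-0.2841  0.9588] 0.05264597762938156 [ 0.08  0.71 -2.1 ]
cover [ 1.07 -1.56 31.47]
8.35 [0.46604 0.19818 0.1672 ] [-0.2842  0.9588] 0.05300261987959014 [-0.31 -0.97 -0.94]
cover [ 0.89 -1.62 31.3 ]
8.4 [0.46587 0.19815 0.16699] [-0.2843  0.9587] 0.05316581865928558 [-0.05 -0.68 -0.97]
cover [ 0.69 -1.64 31.09]
8.45 [0.46576 0.19809 0.16683] [-0.2842  0.9588] 0.05291350151337287 [-0.13 -0.05 -1.56]
cover [ 0.57 -1.6  30.93]
8.55 [0.465552   0.19804216 0.1665827 ] [-0.28432866  0.95872687] 0.05288829445139933 [ 0.84335256 -0.07203463 -0.99004594]
cam in tool [ 82.3  -0.6 -70. ] [-0.319  0.     0.948]
867 [[ 27.16018798 -27.22342338 108.85763588]
 [ 36.13345075  -2.29831316 111.96376255]
 [ 37.31476878  24.10081929 117.35484119]]
[[-9.587e-01 -2.844e-01  1.000e-04]
 [-2.844e-01  9.587e-01  2.000e-04]
 [-2.000e-04  1.000e-04 -1.000e+00]]
```

View pics/w5.png

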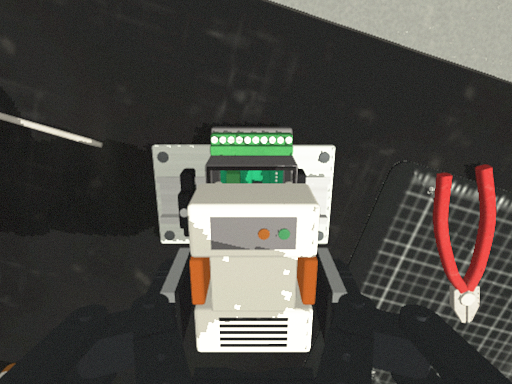

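The cover's held front edge overlaps the module, and the visible rim edge at (250,160) confirms a residual of about (+0.5, −1.6) mm. I'll correct it and descend slowly.

>>> carry_out(
  commands=[
    [[0.4,-1.6,3,0.004],[0.4,-1.6,7,0.004],[0.4,-1.6,7,0.004],[0.4,-1.6,7,0.004],[0.4,-1.6,7,0.004]],
  ],
)

```text
clock: 9.1
eef_pos: [0.4656, 0.1964, 0.1594]
ee_rot: [[-0.96, -0.281, 0.0], [-0.281, 0.96, 0.0], [-0.0, -0.0, -1.0]]
ft_force: [0.0, 0.4, -0.8]
grip_width: 0.053
gripper_force: 23.7
```

```bash
python3 st.py
```

```text
9.1 [0.46559 0.19637 0.15938] [-0.2805  0.9598] 0.052973737174191474 [ 0.04  0.45 -0.8 ]
cover [-0.11 -0.   23.48]
```

Aligned to about 0.1 mm. Now I insert the pins.

>>> carry_out(
  commands=[
    [[0,0,2,0],[0,0,4,0],[0,0,6,0],[0,0,8,0],[0,0,8,0]],
  ],
)

```text
clock: 9.6
eef_pos: [0.4653, 0.1962, 0.151]
ee_rot: [[-0.96, -0.28, -0.001], [-0.28, 0.96, -0.0], [0.001, -0.0, -1.0]]
ft_force: [0.6, -0.3, -0.9]
grip_width: 0.0529
gripper_force: 23.7
```

>>> carry_out(
  commands=[
    [[0,0,2,0],[0,0,4,0],[0,0,6,0],[0,0,8,0],[0,0,9,0]],
  ],
)

```text
clock: 10.1
eef_pos: [0.4654, 0.1963, 0.1421]
ee_rot: [[-0.96, -0.281, -0.0], [-0.281, 0.96, -0.0], [0.0, -0.0, -1.0]]
ft_force: [0.3, 0.3, -0.7]
grip_width: 0.0531
gripper_force: 23.7
```

>>> carry_out(
  commands=[
    [[0,0,2,0],[0,0,3,0],[0,0,4,0],[0,0,5,0],[0,0,5,0]],
  ],
)

```text
clock: 10.6
eef_pos: [0.4656, 0.1964, 0.1376]
ee_rot: [[-0.96, -0.28, 0.0], [-0.28, 0.96, 0.0], [-0.0, 0.0, -1.0]]
ft_force: [-0.9, -0.1, 0.7]
grip_width: 0.0528
gripper_force: 24.2
```

>>> carry_out(
  commands=[
    [[0,0,1,0],[0,0,2,0],[0,0,2,0]],
  ],
)

```text
clock: 10.9
eef_pos: [0.4657, 0.1963, 0.136]
ee_rot: [[-0.96, -0.28, 0.0], [-0.28, 0.96, 0.0], [-0.0, 0.0, -1.0]]
ft_force: [-2.6, -0.4, 6.5]
grip_width: 0.0529
gripper_force: 25.8
```

>>> carry_out(
  commands=[
    [[0,0,0.5,0],[0,0,1,0],[0,0,1,0]],
  ],
)

```text
clock: 11.2
eef_pos: [0.4657, 0.1964, 0.1353]
ee_rot: [[-0.96, -0.28, 0.0], [-0.28, 0.96, 0.001], [-0.0, 0.0, -1.0]]
ft_force: [-3.2, -0.9, 7.6]
grip_width: 0.0531
gripper_force: 26.2
```

>>> carry_out(
  commands=[
    [[0,0,0.5,0],[0,0,1,0],[0,0,1,0]],
  ],
)

```text
clock: 11.5
eef_pos: [0.4657, 0.1963, 0.1346]
ee_rot: [[-0.96, -0.28, 0.0], [-0.28, 0.96, 0.001], [-0.0, 0.001, -1.0]]
ft_force: [-3.3, -0.5, 9.9]
grip_width: 0.0531
gripper_force: 26.7
```

>>> carry_out(
  commands=[
    [[0,0,0.5,0],[0,0,1,0],[0,0,1,0]],
  ],
)

```text
clock: 11.8
eef_pos: [0.4657, 0.1963, 0.1344]
ee_rot: [[-0.96, -0.28, 0.0], [-0.28, 0.96, 0.001], [-0.0, 0.001, -1.0]]
ft_force: [-5.6, -2.4, 14.4]
grip_width: 0.053
gripper_force: 28.2
```

At the stop (z no longer drops, 14 N). I'll open the fingers partly while holding the cover down so the hooks spring out.

>>> carry_out(
  commands=[
    [[0,0,0.5,0],[0,0,1,0],[0,0,1,0]],
  ],
  hand=69,
)

```text
clock: 12.1
eef_pos: [0.4661, 0.1965, 0.1325]
ee_rot: [[-0.96, -0.28, 0.001], [-0.28, 0.96, 0.001], [-0.001, 0.001, -1.0]]
ft_force: [-2.1, -1.5, 7.6]
grip_width: 0.059
gripper_force: 5.4
```

>>> carry_out(
  commands=[
    [[0,0,0.5,0],[0,0,0.5,0],[0,0,0.5,0]],
  ],
  hand=77,
)

```text
clock: 12.4
eef_pos: [0.4655, 0.1963, 0.1306]
ee_rot: [[-0.96, -0.28, -0.0], [-0.28, 0.96, -0.0], [0.0, -0.0, -1.0]]
ft_force: [-1.2, 0.9, -0.0]
grip_width: 0.0656
gripper_force: 0.0
```

>>> carry_out(
  commands=[
    [[0,0,0,0],[0,0,0,0],[0,0,-1,0],[0,0,-1,0]],
  ],
  hand=100,
)

```text
clock: 12.8
eef_pos: [0.4657, 0.1964, 0.132]
ee_rot: [[-0.96, -0.28, 0.0], [-0.28, 0.96, 0.0], [-0.0, 0.0, -1.0]]
ft_force: [0.0, -0.1, -0.7]
grip_width: 0.0853
gripper_force: 0.0
```

>>> carry_out(
  commands=[
    [[0,0,-5,0],[0,0,-20,0],[0,0,-50,0],[0,0,-90,0],[0,0,-120,0]],
  ],
)

```text
clock: 13.3
eef_pos: [0.466, 0.1963, 0.2545]
ee_rot: [[-0.96, -0.28, 0.002], [-0.28, 0.96, 0.001], [-0.002, 0.0, -1.0]]
ft_force: [0.5, 0.7, 0.3]
grip_width: 0.0852
gripper_force: 0.0
```

>>> carry_out(
  commands=[
    [[0,0,0,0],[0,0,0,0],[0,0,0,0]],
  ],
)

```text
clock: 13.6
eef_pos: [0.4647, 0.1961, 0.2508]
ee_rot: [[-0.96, -0.281, -0.002], [-0.281, 0.96, -0.001], [0.002, -0.0, -1.0]]
ft_force: [-0.1, 1.0, -0.4]
grip_width: 0.0855
gripper_force: 0.0
```

```bash
python3 w.py w6
python3 - <<'E'
from h import *
f=np.load('w_w6.npz');T=f['T'];d=f['d'];P=f['P'];Z=P[...,2]*1000
r=(d>0)&(abs(P[...,0]-.466)<.06)&(abs(P[...,1]-.196)<.05)
m=r&(Z>75)&(Z<95)
print(np.percentile(Z[m],[5,50,95]),cv2.minAreaRect(P[m][:,:2].astype(np.float32)*1000),m.sum())
k=m&(Z>82);A=np.c_[P[k][:,:2]*1000,np.ones(k.sum())];print(np.linalg.lstsq(A,Z[k],rcond=None)[0])
hsv=cv2.cvtColor(f['im'],cv2.COLOR_RGB2HSV)
o=r&(hsv[...,0]<16)&(hsv[...,1]>140)&(hsv[...,2]>90)&(Z>66)
y=T[o][:,1];print('tabs y',np.percentile(y,[1,99]),np.ptp(np.percentile(y,[1,99])))
im=f['im'];cv2.imwrite('pics/w6c.png',cv2.resize(im[100:340,130:380],None,fx=2.4,fy=2.4)[...,::-1])
E
```

```text
13.6 [0.46471904 0.19606891 0.25079701] [-0.28051053  0.95985088] 0.0854902168071603 [-0.11727655  1.00981538 -0.41166777]
cam in tool [ 82.3  -0.6 -70. ] [-0.319  0.     0.948]
[82.44813635 84.78453326 85.9569746 ] ((464.7176818847656, 195.735595703125), (72.02420806884766, 64.00617218017578), 16.461395263671875) 6416
[-4.83681278e-04 -2.80106851e-04  8.50534047e+01]
tabs y [-32.01934003  30.77999272] 62.799332758220196
```

View pics/w6c.png

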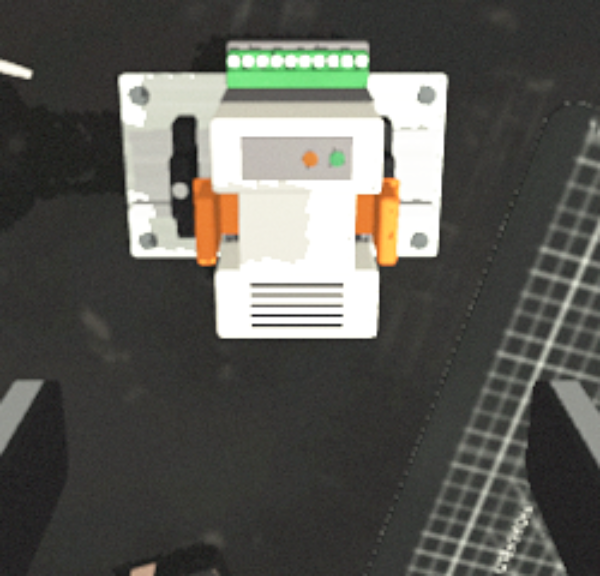

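The cover sits level on the new module: its top is at 84.8 mm, which matches the latched height, and the tabs at crop (205,220) and (388,220) span 63 mm, so they are sprung out. The robot is clear, so I'm handing in.

```bash
python3 -c "
from station import bot
print(bot.job_done())"
```

```text
the job is handed in; nothing more can be done
None
```

I moved the cover to the new module and handed the job in. My last measurements before hand-in show it level at the latched height with both tabs sprung out; the hand-in call gave no verdict.

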